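# Wind the bench timer past its top mark and set it back to 50 minutes

## Task

Set the clockwork timer for a 50 minute puzzle session: turn its wing knob clockwise until the pointer is clearly past the 60 minute top mark, so that the bell spring is fully wound, then turn it back down to the 50 minute mark and let go. The timer is light and its spring is stiff, so bear down on the knob while you turn it, to keep the timer from skidding or swinging round on the bench, but with no more than about 2 kg of push. Leave everything else on the bench as it is.

Things in the scene. Friction and masses are not known exactly. Their poses are not given: they have to be found in the camera images.
- timer_knob (a joint): turn of the wing knob on the timer's case: 0 = pointer at the zero mark, growing clockwise from above, 0.0873 rad a minute; 60 minute top mark at 5.236, 50 minute mark at 4.363, hard stop at 5.585. It stays put. Winding takes 0.11 N m at 30 minutes, 0.15 at 60; turning back 0.01 to 0.04. Unpressed, the timer turns along; a push of 11 to 20 N down on the knob holds it; touch down slowly.
- timer_grip (a point): centre of the knob's wing grip, on the knob's axis, 54 mm above the bench: an upright metal bar 46 mm long, 12 mm wide (the width to grip), 24 mm high; its pointer end has a pointed nose and a black line on top. It stands on a flat black disc of 68 mm diameter, top 12 mm below this point, turning with it. x axis: along the wing to the pointer end; y: across; z: up.
- timer: clockwork timer, loose on the bench: round nickel-plated case, 96 mm in diameter, 36 mm high (66 mm with knob), 0.22 kg, on six firm rubber feet that give 0.04 mm per N. White face with a thick mark each 5 minutes, long ones at 0, 15, 30, 45, 60, clockwise from zero over 300 degrees, then a bare gap of 60 degrees. Origin: centre of its underside; x axis to its zero mark, z up.
- timer_zero (a point): small round bead on the rim of the timer's case at its zero mark, 46 mm from the axis; fixed to the case, so it shows whether the case has shifted or swung round.
- table: the maple workbench, its top at height 0, fixed. Origin at the middle of its top.
- clock: nickel-plated desk clock, an upright drum of 84 mm diameter on a flat foot, 115 mm high, loose; origin at the centre of its underside. To be left alone.
- dish: round porcelain dish of puzzle corner pieces, 96 mm in diameter, 28 mm high, loose; origin at the centre of its underside. To be left alone.
- loupe: hand loupe lying flat: glass in a metal ring of 66 mm diameter, wooden handle reaching 123 mm from the ring's centre along its -x axis, 11 mm high, loose; origin under the ring's centre. To be left alone.
- board0: basswood puzzle board 150 mm long, 125 mm high, 5 mm thick, standing loose in a slot of the oak stand (170 by 110 mm, 40 mm high, fixed to the bench), its top 137 mm above the bench; origin at the centre of its lower edge, x along the board. To be left alone.
- board1: a like board in the middle slot of the stand, 30 mm from board0.
- board2: a like board in the third slot of the stand, 30 mm from board1.

How it is judged:
On the way, in this order (a step that is already met when the one before it is completed fails the run):
1. the knob is wound clockwise past the 60 minute top mark (value of joint timer_knob above 5.28 rad), for 0.1 s.
2. the knob is turned back down to the 50 minute mark (value of joint timer_knob between 4.263 and 4.463 rad), for 0.2 s.
At the end, for the whole second after the job is handed in: the knob's pointer stands within 0.1 rad (just over a minute) of the 50 minute mark; the timer stands flat, still and released, its case within 15 mm of where it stood, measured at the centre and at the rim bead by the zero mark (all of step 2 and distance of each of timer_zero, timer from where it was at the start of the episode below 0.015 m and angle between timer's own z axis and vertical below 0.05 rad and linear speed of timer below 0.01 m/s and contact force between the fingers and timer below 0.1 N); the robot touches nothing.
It fails at once if the timer skids or swings round on the bench (centre or rim bead more than 15 mm from the start) (distance of any of timer_zero, timer from where it was at the start of the episode above 0.015 m).
It fails at once if the timer is pressed onto the bench with more than 30 N (contact force between timer and table above 30 N).
It fails at once if the clock, dish, loupe or a board is shifted by more than 20 mm (distance of any of clock, dish, loupe, board0, board1, board2 from where it was at the start of the episode above 0.02 m).
It also fails if it takes over 61 s, if anything falls off the work surface, if the arm or the gripper's body presses on something with over 40 N, if the wrist force passes 120 N, or if a joint passes its speed limit or range.

## Robot

A 6-joint arm with a two-finger parallel gripper is mounted at the origin on the work surface. World frame = base frame: x ahead of the robot, y to its left, z up, the work surface at z = 0. Lengths are in m, angles in rad, forces in N, time in s.
With the tool pointing down it reaches from about 0.3 to 0.775 m from the base axis. Payload 14.6 kg.
Tool frame: the origin (TCP) lies on the centre line of the jaws, within the pads' length; the fingertips stand 25 mm ahead of it and the grasp point (between the pads) lies 6 mm ahead of it (ctrl.tip_reach is the distance from the TCP to the fingertips, in m); z points along the fingers, y is the line along which they close (so a half turn about z gives the same grasp; the last joint's range is limited). The gripper opens to 94 mm and grips with 3 to 60 N. Pads are 16 mm wide; open, the fingers measure 119 mm over their backs; the gripper's body (75 mm by 177 mm) begins 78 mm behind the grasp point.
Start: joints at [-1.308, 0.3, 1.521, -0, 1.321, -0.067], TCP at [0.178, -0.52, 0.23] pointing down, gripper open.
Joint ranges: [-3.03, 3.03], [-0.79, 2.21], [0.23, 2.52], [-1.04, 4.18], [0, 3.07], [-2.55, 2.55]. Speed limits (rad/s): [2.22, 2.22, 2.57, 3.14, 3.14, 3.14].

## Interface

Orientations are given as [roll, pitch, yaw] about the fixed x, y, z axes, in that order (R = Rz(yaw) Ry(pitch) Rx(roll)).
In Python, from station import ctrl gives the robot as it stands. The module is installed in compiled form; this text tells all that it offers.
- The arm moves only by the tool apply_moves, never from a script. Its argument "deltas" is a list of rows, each a list of 7 numbers: the closure in counts, from 0 (fully open) to 255 (shut), then the shift along the world's x, y, z in cm, then the turn, a rotation vector about the world's x, y, z in rad. In form: [[jaw, tx, ty, tz, ax, ay, az], ...]. A call has 1 to 10 rows; each row shifts and turns the commanded pose from where the row before left it; what a row does not reach is not made up. A row lasts 1/10 s, in which the tool goes at most 50 mm and 8.59 degrees, less where a joint would pass 70% of its speed; a pose out of reach is approached as far as the arm can. A call with a gripper value outside its range is refused whole. The fingers move at their own pace and stop on an object; "grip_force" is the grip in N (left out, the last holds). Time passes only in rows, so rows that do not move let the fingers close. It gives the time, the measured TCP pose, the force, the opening and the grip force at its end, in the units of the state.
- ctrl.get_obs(): the state, without advancing time (a new reading comes with each control period).
- ctrl.camera(name): name is "scene" or "side" or "wrist"; returns a dict with "img" (384x512x3 uint8, red, green, blue), "K" (3x3 intrinsics, pixels), "pose" (4x4, takes a point from camera to world coordinates); the wrist camera has in their place "hand_eye" (4x4, takes a point from camera to tool coordinates, whose origin is the TCP and whose axes are the flange's). Camera axes: x right, y up, looking along -z (the intrinsics and any distortion apply to the point x, -y, -z); pixel columns grow to the right and rows downward; lengths in m; the calibration is good to about 2 mm. A picture is of the moment at which its call begins: read the wrist's pose just before it. There is no depth.
- ctrl.hand_in(): hands the job in; it is judged then, once.
The state is a dict: "time_s": time; "qpos": joint angles; "joint_vel": joint speeds; "tau": joint torques, N m; "ee_pos": TCP position; "eef_rot": TCP orientation; "force": force on the tool from outside, world axes, zero at the start; "moment": the same for the moment, N m; "grip_width": finger opening in m; "grip_force": force on a finger pad.
Only numpy, scipy, OpenCV 4.12 (cv2) and the standard library are available. Lean on these libraries where they do the work, as an engineer would, in place of code of your own. Each camera call takes 0.05 s, during which the arm holds its last target. There are 200 camera calls.

## Working session

There is one attempt and no reset: what is moved stays moved. The work goes in short steps, Python scripts to look and compute and a tool call to move; the robot and the scene stay as the last step left them, time stands still between calls to the robot, and variables do not carry over. Pictures are saved under pics/ and viewed, at most 10 in all, crops included, and the job is handed in when it is done.

Besides the shell and the picture viewer there is one more tool, called after "Emit:" as name(argument=value, ...) on one line, values as JSON. apply_moves: Moves the arm, as the interface text tells. Its arguments: {"type":"object","properties":{"deltas":{"type":"array"},"grip_force":{"type":"number"}},"required":["deltas"]}

```bash
mkdir -p pics; python3 - <<'E'
from station import ctrl
import cv2,numpy as np
o=ctrl.get_obs();print({k:np.round(v,3) for k,v in o.items()},ctrl.tip_reach)
for n in("scene","side","wrist"):
    c=ctrl.camera(n);cv2.imwrite(f"pics/{n}0.png",c["img"][:,:,::-1]);print(n,{k:np.round(v,4).tolist() for k,v in c.items() if k!="img"})
    np.savez(f"pics/{n}0.npz",**c)
E
python3 -c "
import cv2
import numpy as np
a=cv2.imread('pics/scene0.png');b=cv2.imread('pics/side0.png')
"
```

```text
{'time_s': np.float64(0.0), 'qpos': array([-1.308,  0.3  ,  1.522,  0.   ,  1.321, -0.067]), 'joint_vel': array([-0.001,  0.   , -0.001,  0.001,  0.   ,  0.001]), 'tau': array([ 1.0000e-03, -5.3181e+01, -3.5273e+01,  7.1000e-02,  2.4000e-02,
       -0.0000e+00]), 'ee_pos': array([ 0.178, -0.52 ,  0.23 ]), 'eef_rot': array([-3.14, -0.  ,  0.33]), 'force': array([-0.263,  0.198, -0.558]), 'moment': array([-0.001, -0.007, -0.047]), 'grip_force': np.float64(0.0), 'grip_width': np.float64(0.094)} 0.025
scene {'K': [[364.3667, 0.0, 254.7419], [0.0, 364.3667, 193.4608], [0.0, 0.0, 1.0]], 'pose': [[-0.6206, -0.6022, 0.5022, 1.1016], [0.784, -0.4636, 0.4129, 0.5165], [-0.0158, 0.65, 0.7598, 0.914], [0.0, 0.0, 0.0, 1.0]]}
side {'K': [[418.7399, 0.0, 250.365], [0.0, 418.7399, 189.9536], [0.0, 0.0, 1.0]], 'pose': [[-0.9902, 0.0846, -0.111, 0.3983], [-0.1383, -0.7042, 0.6964, 0.9529], [-0.0192, 0.7049, 0.709, 0.9781], [0.0, 0.0, 0.0, 1.0]]}
wrist {'K': [[327.3594, 0.0, 256.7818], [0.0, 327.3594, 187.0859], [0.0, 0.0, 1.0]], 'hand_eye': [[-0.0007, 0.9653, 0.2611, 0.0764], [1.0, 0.0004, 0.0009, -0.0002], [0.0007, 0.2611, -0.9653, -0.1546], [0.0, 0.0, 0.0, 1.0]]}
```

View pics/scene0.png

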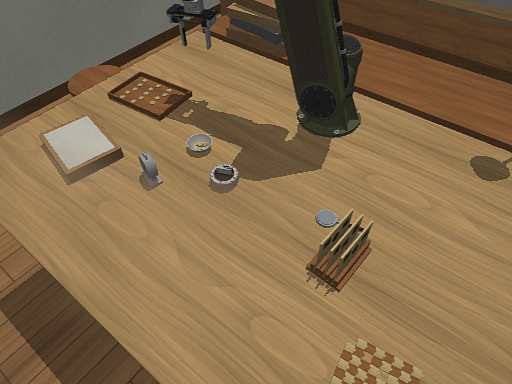

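View pics/side0.png

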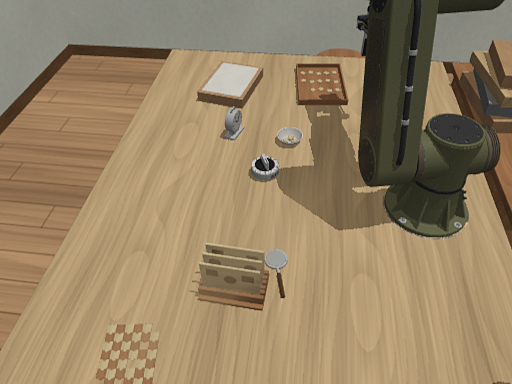

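The timer is at about (224,173) in scene and (265,166) in side. The clock and dish stand beyond it, and the boards are nearer the side camera. Next I locate them roughly so I can move the wrist camera over the timer.

```bash
cat > h.py <<'E'
import numpy as np,cv2
from scipy.spatial.transform import Rotation as R
def pose(c,o=None):
    if "pose" in c: return c["pose"]
    T=np.eye(4);T[:3,:3]=R.from_euler("xyz",o["eef_rot"]).as_matrix();T[:3,3]=o["ee_pos"]
    return T@c["hand_eye"]
def cast(K,P,uv,z):
    uv=np.atleast_2d(uv).astype(float)
    d=np.c_[(uv[:,0]-K[0,2])/K[0,0],-(uv[:,1]-K[1,2])/K[1,1],-np.ones(len(uv))]@P[:3,:3].T
    o=P[:3,3];return o+d*((z-o[2])/d[:,2])[:,None]
def proj(K,P,p):
    q=(np.atleast_2d(p)-P[:3,3])@P[:3,:3]
    return np.c_[K[0,2]+K[0,0]*q[:,0]/-q[:,2],K[1,2]-K[1,1]*q[:,1]/-q[:,2]]
E
python3 - <<'E'
from h import *
for n,pts in(("scene",{"timer":(224,172),"clock":(151,170),"dish":(199,145),"loupe":(326,218)}),("side",{"timer":(265,166),"clock":(234,125),"dish":(289,137),"loupe":(276,260)})):
    c=np.load(f"pics/{n}0.npz")
    for k,uv in pts.items(): print(n,k,cast(c["K"],c["pose"],uv,{"timer":.042,"clock":.06,"dish":.028,"loupe":.01}[k]).round(3))
E
```

```text
scene timer [[ 0.514 -0.097  0.042]]
scene clock [[ 0.666 -0.281  0.06 ]]
scene dish [[ 0.458 -0.269  0.028]]
scene loupe [[0.448 0.261 0.01 ]]
side timer [[ 0.512 -0.084  0.042]]
side clock [[ 0.648 -0.274  0.06 ]]
side dish [[ 0.445 -0.267  0.028]]
side loupe [[0.441 0.267 0.01 ]]
```

Emit:
apply_moves(deltas=[[0, 2.4, 3, 0, 0, 0, 0], [0, 2.4, 3, 0, 0, 0, 0], [0, 2.4, 3, 0, 0, 0, 0], [0, 2.4, 3, 0, 0, 0, 0], [0, 2.4, 3, 0, 0, 0, 0], [0, 2.4, 3, 0, 0, 0, 0], [0, 2.4, 3, 0, 0, 0, 0]])

```text
time_s: 0.85
ee_pos: [0.3468, -0.309, 0.2304]
eef_rot: [-3.141, 0.0, 0.33]
force: [1.2, 0.2, -0.0]
grip_width: 0.0944
grip_force: 0.0
```

Emit:
apply_moves(deltas=[[0, 2.4, 3, -0.5, 0, 0, 0], [0, 2.4, 3, -0.5, 0, 0, 0], [0, 2.4, 3, -0.5, 0, 0, 0], [0, 2.4, 3, -0.5, 0, 0, 0], [0, 2.4, 3, -0.5, 0, 0, 0], [0, 2.4, 3, -0.5, 0, 0, 0], [0, 2.4, 3, 0, 0, 0, 0], [0, 0, 0, 0, 0, 0, 0], [0, 0, 0, 0, 0, 0, 0]])

```text
time_s: 1.75
ee_pos: [0.5141, -0.0999, 0.2]
eef_rot: [-3.141, 0.001, 0.331]
force: [0.3, 0.4, 0.2]
grip_width: 0.0937
grip_force: 0.0
```

```bash
python3 - <<'E'
from station import ctrl
from h import *
o=ctrl.get_obs();c=ctrl.camera("wrist");np.savez("pics/w1.npz",img=c["img"],K=c["K"],pose=pose(c,o))
print(o["ee_pos"],o["eef_rot"],o["qpos"],o["force"])
cv2.imwrite("pics/w1.png",c["img"][:,:,::-1])
E
```

```text
[ 0.51405317 -0.09993201  0.20002133] [-3.14122530e+00  8.20050586e-04  3.31287147e-01] [-2.61880514e-01  2.69282402e-01  1.63335347e+00 -1.62628813e-04
  1.23984210e+00  9.77681731e-01] [0.30900768 0.37046937 0.16861706]
```

View pics/w1.png

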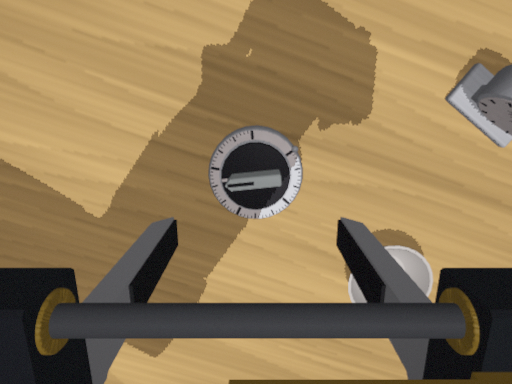

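The timer sits at about (255,172) in the wrist view, with the pointer nose near (224,183). I'll enlarge it and fit the black disc.

```bash
python3 - <<'E'
from h import *
c=np.load("pics/w1.npz");im=c["img"];K=c["K"];P=c["pose"]
x0,y0=200,118
cr=im[y0:y0+110,x0:x0+110]
cv2.imwrite("pics/w1c.png",cv2.resize(cr,(594,594),interpolation=cv2.INTER_CUBIC)[:,:,::-1])
g=cr.max(2)
m=(g<45).astype(np.uint8)
n,l,s,ct=cv2.connectedComponentsWithStats(m);k=1+s[1:,4].argmax()
pts=cv2.findNonZero((l==k).astype(np.uint8));h=cv2.convexHull(pts)
(e,ax,an)=cv2.fitEllipse(h);print(s[k],e,ax)
print("disc centre",cast(K,P,np.add(e,(x0,y0)),.042))
W=cast(K,P,h[:,0]+[x0,y0],.042)[:,:2];print(cv2.minEnclosingCircle((W*1000).astype(np.float32)))
E
```

```text
[  22   25   67   38 1526] (54.44459915161133, 51.678550720214844) (53.67529296875, 65.13252258300781)
disc centre [[ 0.52193003 -0.09420226  0.042     ]]
((519.3840942382812, -95.51498413085938), 32.580230712890625)
```

View pics/w1c.png

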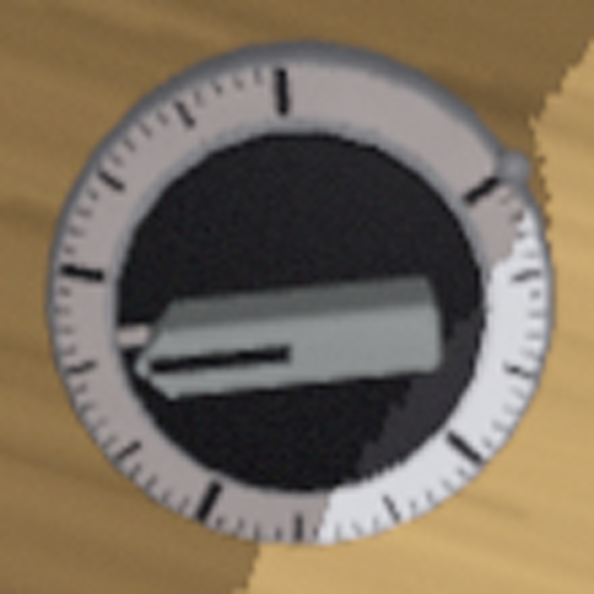

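Zero mark is at (482,190) in the crop, with its bead at (513,165). The 15, 30, 45 and 60 marks are at (465,448), (208,502), (82,271) and (283,92). The pointer line runs from (290,353) to (155,367), somewhere near 40 min.

```bash
python3 - <<'E'
from h import *
c=np.load("pics/w1.npz");K=c["K"];P=c["pose"]
f=lambda p,z:cast(K,P,np.array(p,float)/5.4+[200-.4,118-.4],z)[:,:2]
rim=f([(50,290),(550,290),(300,543),(305,42),(118,300),(484,300),(300,492),(300,133)],.036)
print((rim*1000).round(1).tolist())
m=f([(482,190),(465,448),(208,502),(82,271),(283,92)],.037)
(cx,cy),r=cv2.minEnclosingCircle((m*1000).astype(np.float32));print("marks",cx,cy,r)
C=np.array([cx,cy])/1000
a=np.unwrap([np.arctan2(*(q-C)[::-1]) for q in m]);print(np.rad2deg(a).round(1))
b=f([(513,165)],.036)[0];print("bead",b,np.linalg.norm(b-C),np.rad2deg(np.arctan2(*(b-C)[::-1])))
L=f([(290,353),(155,367),(137,365),(441,338)],.066);print("line",L)
w=np.arctan2(*(L[1]-L[0])[::-1]);w2=np.arctan2(*(L[2]-L[3])[::-1]);print("wing yaw",w,w2,"mid",(L[2]+L[3])/2)
d=f([(132,337)],.042)[0];w3=np.arctan2(*(d-C)[::-1]);print("discmark",w3)
for v in(w,w2,w3):print("knob",(a[0]-v)%(2*np.pi))
disc=f([(118,300),(484,300),(300,492),(300,133)],.042);print((disc*1000).round(1).tolist())
E
```

```text
[[504.4, -52.2], [534.3, -139.4], [472.4, -111.8], [562.3, -82.0], [506.7, -64.6], [528.6, -128.5], [482.2, -108.5], [546.7, -86.4]]
marks 515.3306884765625 -96.94734191894531 40.63198471069336
[ -36.4 -110.8 -186.3 -262.4 -337.1]
bead [ 0.55375672 -0.12473402] 0.047420027273323735 -35.87148792094463
line [[ 0.51484261 -0.09572525]
 [ 0.50511944 -0.07494057]
 [ 0.50446475 -0.07195906]
 [ 0.52555966 -0.11890306]]
wing yaw 2.0083574060829834 1.9931206294808863 mid [ 0.5150122  -0.09543106]
discmark 2.008077199329544
knob 3.639514536109589
knob 3.654751312711686
knob 3.639794742863028
[[508.2, -64.8], [529.7, -127.5], [484.1, -107.8], [547.5, -86.2]]
```

Emit:
apply_moves(deltas=[[0, 0.25, 0.35, 0, 0, 0, 0.14], [0, 0, 0, 0, 0, 0, 0.14], [0, 0, 0, 0, 0, 0, 0.14], [0, 0, 0, 0, 0, 0, 0.14], [0, 0, 0, 0, 0, 0, 0.14], [0, 0, 0, 0, 0, 0, 0.14]])

```text
time_s: 2.4
ee_pos: [0.516, -0.098, 0.2006]
eef_rot: [3.141, 0.0, 1.174]
force: [0.1, 0.2, -1.0]
grip_width: 0.094
grip_force: 0.0
```

Emit:
apply_moves(deltas=[[0, 0, 0, 0, 0, 0, 0.14], [0, 0, 0, 0, 0, 0, 0.14], [0, 0, 0, 0, 0, 0, 0.14], [0, 0, 0, 0, 0, 0, 0.14], [0, 0, 0, 0, 0, 0, 0.14], [0, 0, 0, 0, 0, 0, 0.14], [0, 0, 0, 0, 0, 0, 0], [0, 0, 0, 0, 0, 0, 0]])

```text
time_s: 3.2
ee_pos: [0.5163, -0.0976, 0.2006]
eef_rot: [3.141, 0.0, 2.004]
force: [-0.0, 0.2, -0.0]
grip_width: 0.0936
grip_force: 0.0
```

```bash
python3 - <<'E'
from station import ctrl
from h import *
o=ctrl.get_obs();c=ctrl.camera("wrist");K=c["K"];P=pose(c,o);np.savez("pics/w2.npz",img=c["img"],K=K,pose=P)
print(o["ee_pos"],o["eef_rot"],o["qpos"],o["force"])
u=proj(K,P,[.5165,-.0963,.042])[0];x0,y0=(u-55).astype(int);print(x0,y0,u)
cv2.imwrite("pics/w2c.png",cv2.resize(c["img"][y0:y0+110,x0:x0+110],(594,594),interpolation=cv2.INTER_CUBIC)[:,:,::-1])
E
```

```text
[ 0.51626761 -0.0975917   0.20058207] [3.14149384e+00 1.32821494e-04 2.00438885e+00] [-2.56526374e-01  2.71953373e-01  1.62857561e+00 -4.17700622e-05
  1.24090290e+00 -6.90105376e-01] [-0.03253578  0.19759654 -0.04769748]
201 122 [256.96256314 177.72695931]
```

View pics/w2c.png

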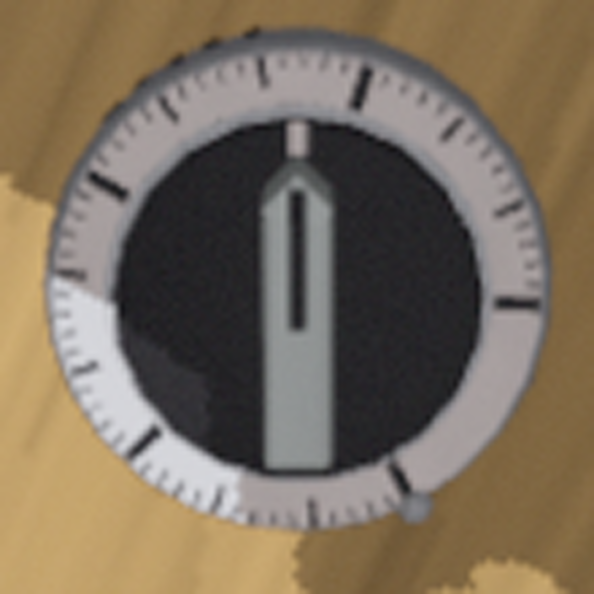

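The pointer is upright in the crop, so wing and tool are aligned. The nose is at (298,165), the tail at (298,470), the zero mark at (399,478) and the bead at (415,507).

```bash
python3 - <<'E'
from h import *
c=np.load("pics/w2.npz");K=c["K"];P=c["pose"]
f=lambda p,z:cast(K,P,np.array(p,float)/5.4+[201-.4,122-.4],z)[:,:2]
m=f([(399,478),(143,443),(109,187),(361,88),(516,303)],.037)
A=np.c_[2*m,np.ones(5)];s=np.linalg.lstsq(A,(m**2).sum(1),rcond=None)[0];C=s[:2]
print("marks",C,np.sqrt(s[2]+C@C))
a=np.unwrap([np.arctan2(*(q-C)[::-1]) for q in m]);z=np.mean(a+np.arange(5)*75*np.pi/180);print("zero yaw",z)
L=f([(298,165),(298,470),(262,350),(333,350)],.066);print("wing",L[0],L[1],(L[0]+L[1])/2,np.linalg.norm(L[0]-L[1]),"width",np.linalg.norm(L[2]-L[3]))
w=np.arctan2(*(L[0]-L[1])[::-1]);print("yaw",w,"knob",(z-w)%(2*np.pi))
R_=f([(116,290),(482,290),(298,118),(298,475)],.042);print("disc",R_[:2].mean(0),R_[2:].mean(0),np.linalg.norm(R_[0]-R_[1]),np.linalg.norm(R_[2]-R_[3]))
b=f([(415,507)],.036)[0];print("bead",b)
E
```

```text
marks [ 0.51549075 -0.09708453] 0.040282790578343865
zero yaw -0.6363334863544645
wing [ 0.50330495 -0.07030914] [ 0.52549275 -0.11841588] [ 0.51439885 -0.09436251] 0.05297694541187931 width 0.012024466125005588
yaw 2.002941666081429 knob 3.6439101547436925
disc [ 0.51459132 -0.09448897] [ 0.515311   -0.09648654] 0.06652013116317762 0.06674173124349024
bead [ 0.55319182 -0.12515151]
```

Emit:
apply_moves(deltas=[[0, -0.1, 0.1, -2.6, 0, 0, 0], [0, 0, 0, -2.6, 0, 0, 0], [0, 0, 0, -2.6, 0, 0, 0], [0, 0, 0, -2.2, 0, 0, 0], [0, 0, 0, -1.6, 0, 0, 0], [0, 0, 0, -1.0, 0, 0, 0], [120, 0, 0, -0.4, 0, 0, 0], [170, 0, 0, 0, 0, 0, 0], [190, 0, 0, 0, 0, 0, 0]], grip_force=10)

```text
time_s: 4.15
ee_pos: [0.516, -0.096, 0.0712]
eef_rot: [3.141, 0.001, 2.009]
force: [-0.9, 0.5, -0.7]
grip_width: 0.0735
grip_force: 0.0
```

Emit:
apply_moves(deltas=[[200, 0, 0, 0, 0, 0, 0], [205, 0, 0, 0, 0, 0, 0], [210, 0, 0, 0, 0, 0, 0], [215, 0, 0, 0, 0, 0, 0], [220, 0, 0, 0, 0, 0, 0], [225, 0, 0, 0, 0, 0, 0], [230, 0, 0, 0, 0, 0, 0], [240, 0, 0, 0, 0, 0, 0]], grip_force=10)

```text
time_s: 4.95
ee_pos: [0.5156, -0.0959, 0.0705]
eef_rot: [-3.142, 0.0, 2.01]
force: [1.0, 0.5, 1.7]
grip_width: 0.0119
grip_force: 10.0
```

Emit:
apply_moves(deltas=[[255, 0, 0, -0.05, 0, 0, 0], [255, 0, 0, 0, 0, 0, 0], [255, 0, 0, 0, 0, 0, 0]], grip_force=10)

```text
time_s: 5.25
ee_pos: [0.5157, -0.0959, 0.0702]
eef_rot: [3.141, 0.0, 2.01]
force: [-0.8, 1.1, 4.9]
grip_width: 0.0119
grip_force: 10.0
```

Emit:
apply_moves(deltas=[[255, 0, 0, -0.05, 0, 0, 0], [255, 0, 0, 0, 0, 0, 0], [255, 0, 0, 0, 0, 0, 0]])

```text
time_s: 5.55
ee_pos: [0.5158, -0.0959, 0.0699]
eef_rot: [3.141, 0.0, 2.01]
force: [-1.6, 0.4, 7.4]
grip_width: 0.0117
grip_force: 10.0
```

Emit:
apply_moves(deltas=[[255, 0, 0, 0, 0, 0, 0], [255, 0, 0, 0, 0, 0, 0], [255, 0, 0, -0.05, 0, 0, 0], [255, 0, 0, 0, 0, 0, 0], [255, 0, 0, 0, 0, 0, 0]], grip_force=40)

```text
time_s: 6.05
ee_pos: [0.5159, -0.0959, 0.0697]
eef_rot: [3.141, 0.001, 2.01]
force: [-2.3, 1.3, 11.5]
grip_width: 0.0115
grip_force: 40.0
```

Emit:
apply_moves(deltas=[[255, 0, 0, -0.05, 0, 0, 0], [255, 0, 0, 0, 0, 0, 0], [255, 0, 0, 0, 0, 0, 0]])

```text
time_s: 6.35
ee_pos: [0.5159, -0.0959, 0.0695]
eef_rot: [3.141, 0.001, 2.01]
force: [-5.0, 0.6, 16.0]
grip_width: 0.0114
grip_force: 40.0
```

Emit:
apply_moves(deltas=[[255, -0.03, 0, 0, 0, 0, -0.03], [255, 0, 0, 0, 0, 0, -0.05], [255, 0, 0, 0, 0, 0, -0.05], [255, 0, 0, 0, 0, 0, -0.05]])

```text
time_s: 6.75
ee_pos: [0.516, -0.0959, 0.0696]
eef_rot: [3.14, 0.001, 1.828]
force: [-1.9, 2.0, 14.2]
grip_width: 0.0121
grip_force: 40.0
```

```bash
cat > chk.py <<'E'
from station import ctrl
from h import *
import sys
o=ctrl.get_obs();print({k:np.round(o[k],3).tolist() for k in("ee_pos","eef_rot","force","moment","time_s")})
for n in("wrist","side"):
    c=ctrl.camera(n);np.savez(f"pics/{n}_{sys.argv[1]}.npz",img=c["img"],K=c["K"],pose=pose(c,o))
    if n=="wrist":cv2.imwrite(f"pics/{n}_{sys.argv[1]}.png",c["img"][:,:,::-1])
E
python3 chk.py a
```

```text
{'ee_pos': [0.516, -0.096, 0.07], 'eef_rot': [3.14, 0.001, 1.828], 'force': [-1.901, 1.957, 14.239], 'moment': [0.425, 0.322, 0.103], 'time_s': 6.75}
```

View pics/wrist_a.png

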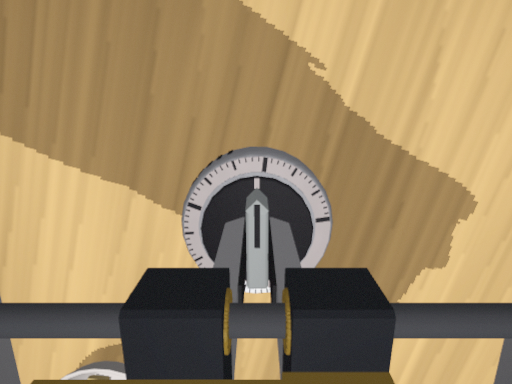

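The grip is good. The face shows the 30 mark at (195,206), 45 at (265,164) and 60 at (322,219). I'll compute whether the case has swung.

```bash
cat > marks.py <<'E'
from h import *
def marks(tag,p,nums):
    c=np.load(f"pics/wrist_{tag}.npz");m=cast(c["K"],c["pose"],p,.037)[:,:2]
    from scipy.optimize import least_squares
    n=np.array(nums)
    r=lambda s:(s[:2]+.0402*np.c_[np.cos(s[2]-n*.0872665),np.sin(s[2]-n*.0872665)]-m).ravel()
    s=least_squares(r,[.515,-.0965,-.636]);print(tag,"centre",s.x[:2].round(4),"zero yaw",s.x[2].round(3),"res mm",(s.fun*1000).round(1))
E
python3 -c "
from marks import *
marks('a',[(195,206),(265,164),(322,219)],[30,45,60])"
```

```text
a centre [ 0.5168 -0.0963] zero yaw -0.639 res mm [-0.1  0.1 -0.1 -0.2  0.2  0.1]
```

Emit:
apply_moves(deltas=[[255, 0, 0, 0, 0, 0, -0.05], [255, 0, 0, 0, 0, 0, -0.05], [255, 0, 0, 0, 0, 0, -0.05], [255, 0, 0, 0, 0, 0, -0.05], [255, 0, 0, 0, 0, 0, -0.05], [255, 0, 0, 0, 0, 0, -0.05]])

```text
time_s: 7.45
ee_pos: [0.5163, -0.0959, 0.0697]
eef_rot: [3.139, 0.0, 1.528]
force: [-0.2, 2.2, 14.4]
grip_width: 0.0116
grip_force: 40.0
```

Emit:
apply_moves(deltas=[[255, 0, 0, -0.01, 0, 0, -0.05], [255, 0, 0, 0, 0, 0, -0.05], [255, 0, 0, 0, 0, 0, -0.05], [255, 0, 0, 0, 0, 0, -0.05], [255, 0, 0, 0, 0, 0, -0.05], [255, 0, 0, 0, 0, 0, -0.05]])

```text
time_s: 8.05
ee_pos: [0.5165, -0.0959, 0.0697]
eef_rot: [3.138, -0.001, 1.228]
force: [1.5, 1.8, 13.6]
grip_width: 0.0116
grip_force: 40.0
```

Emit:
apply_moves(deltas=[[255, 0, 0, -0.01, 0, 0, -0.05], [255, 0, 0, 0, 0, 0, -0.05], [255, 0, 0, 0, 0, 0, -0.05], [255, 0, 0, 0, 0, 0, -0.05], [255, 0, 0, 0, 0, 0, -0.05], [255, 0, 0, 0, 0, 0, -0.05]])

```text
time_s: 8.65
ee_pos: [0.5169, -0.0961, 0.0697]
eef_rot: [3.138, -0.002, 0.928]
force: [3.6, 0.4, 11.8]
grip_width: 0.0115
grip_force: 40.0
```

```bash
python3 chk.py b
```

```text
{'ee_pos': [0.517, -0.096, 0.07], 'eef_rot': [3.138, -0.002, 0.928], 'force': [3.605, 0.412, 11.758], 'moment': [0.16, -0.628, 0.097], 'time_s': 8.65}
```

View pics/wrist_b.png

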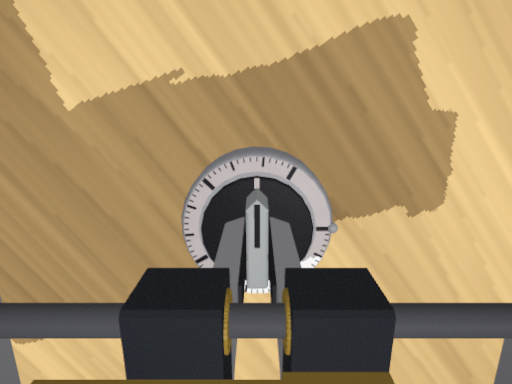

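The grip holds with the pointer near 54 min. The 45 mark is at (208,183), 60 at (293,173), zero at (322,229) and the bead at (332,228).

```bash
python3 -c "
from marks import *
marks('b',[(208,183),(293,173),(322,229)],[45,60,0])"
```

```text
b centre [ 0.5167 -0.0963] zero yaw -0.657 res mm [ 0.6 -0.3 -0.7  0.3  0.  -0. ]
```

Emit:
apply_moves(deltas=[[255, -0.03, 0, -0.03, 0, 0, 0], [255, 0, 0, 0, 0, 0, 0]])

```text
time_s: 8.95
ee_pos: [0.5168, -0.0961, 0.0696]
eef_rot: [3.137, -0.002, 0.93]
force: [4.4, 1.6, 13.2]
grip_width: 0.0116
grip_force: 40.0
```

Emit:
apply_moves(deltas=[[255, 0.05, 0, -0.03, 0, 0, 0], [255, 0, 0, 0, 0, 0, -0.05], [255, 0, 0, 0, 0, 0, -0.05], [255, 0, 0, 0, 0, 0, -0.05], [255, 0, 0, 0, 0, 0, -0.05], [255, 0, 0, 0, 0, 0, -0.05]])

```text
time_s: 9.55
ee_pos: [0.5172, -0.0963, 0.0695]
eef_rot: [3.138, -0.003, 0.678]
force: [1.4, 1.1, 15.9]
grip_width: 0.0112
grip_force: 40.0
```

Emit:
apply_moves(deltas=[[255, 0.01, 0, -0.01, 0, 0, -0.05], [255, 0, 0, 0, 0, 0, -0.05], [255, 0, 0, 0, 0, 0, -0.05], [255, 0, 0, 0, 0, 0, -0.05], [255, 0, 0, 0, 0, 0, -0.05]])

```text
time_s: 10.05
ee_pos: [0.5174, -0.0964, 0.0694]
eef_rot: [3.138, -0.004, 0.428]
force: [1.3, -2.4, 16.0]
grip_width: 0.0115
grip_force: 40.0
```

Emit:
apply_moves(deltas=[[255, 0, 0, 0, 0, 0, -0.05], [255, 0, 0, 0, 0, 0, -0.05], [255, 0, 0, 0, 0, 0, -0.05], [255, 0, 0, 0, 0, 0, -0.04], [255, 0, 0, 0, 0, 0, 0], [255, 0, 0, 0, 0, 0, 0], [255, 0, 0, 0, 0, 0, 0]])

```text
time_s: 10.75
ee_pos: [0.5174, -0.0967, 0.0695]
eef_rot: [3.138, -0.005, 0.24]
force: [2.3, -3.6, 16.2]
grip_width: 0.0116
grip_force: 40.0
```

```bash
python3 chk.py c
```

```text
{'ee_pos': [0.517, -0.097, 0.069], 'eef_rot': [3.138, -0.005, 0.24], 'force': [2.25, -3.611, 16.184], 'moment': [-0.634, -0.365, 0.078], 'time_s': 10.75}
```

View pics/wrist_c.png

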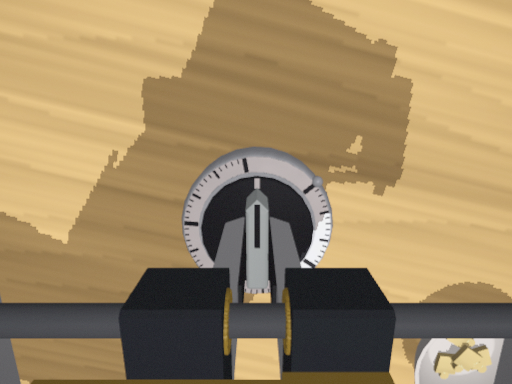

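The pointer is past the 60 mark at (245,165). The 45 mark is at (190,224), zero at (309,188) and 15 at (309,264).

```bash
python3 -c "
from marks import *
marks('c',[(190,224),(245,165),(309,188),(309,264)],[45,60,0,15])"
```

```text
c centre [ 0.5165 -0.0964] zero yaw -0.637 res mm [ 0.4 -0.5 -0.4  0.  -0.4  0.1  0.4  0.4]
```

Emit:
apply_moves(deltas=[[255, 0, 0, 0, 0, 0, 0.05], [255, 0, 0, 0, 0, 0, 0.05], [255, 0, 0, 0, 0, 0, 0.05], [255, 0, 0, 0, 0, 0, 0.05], [255, 0, 0, 0, 0, 0, 0.05], [255, 0, 0, 0, 0, 0, 0.05], [255, 0, 0, 0, 0, 0, 0.05], [255, 0, 0, 0, 0, 0, 0.05]])

```text
time_s: 11.65
ee_pos: [0.5173, -0.0963, 0.0694]
eef_rot: [3.138, -0.003, 0.642]
force: [1.0, -0.7, 17.1]
grip_width: 0.0116
grip_force: 40.0
```

Emit:
apply_moves(deltas=[[255, 0, 0, 0, 0, 0, 0.05], [255, 0, 0, 0, 0, 0, 0.05], [255, 0, 0, 0, 0, 0, 0.05], [255, 0, 0, 0, 0, 0, 0.05], [255, 0, 0, 0, 0, 0, 0.05], [255, 0, 0, 0, 0, 0, 0.05], [255, 0, 0, 0, 0, 0, 0.05]])

```text
time_s: 12.35
ee_pos: [0.517, -0.096, 0.0694]
eef_rot: [3.138, -0.002, 0.992]
force: [-0.5, 2.9, 18.7]
grip_width: 0.0114
grip_force: 40.0
```

Emit:
apply_moves(deltas=[[255, 0, 0, 0.03, 0, 0, 0.05], [255, 0, 0, 0, 0, 0, 0.05], [255, 0, 0, 0, 0, 0, 0.05], [255, 0, 0, 0, 0, 0, 0.05], [255, 0, 0, 0, 0, 0, 0.05], [255, 0, 0, 0, 0, 0, 0.04], [255, 0, 0, 0, 0, 0, 0], [255, 0, 0, 0, 0, 0, 0]])

```text
time_s: 13.15
ee_pos: [0.5167, -0.0959, 0.0694]
eef_rot: [3.138, -0.0, 1.28]
force: [-1.5, 1.6, 17.1]
grip_width: 0.0118
grip_force: 40.0
```

```bash
python3 chk.py d
```

```text
{'ee_pos': [0.517, -0.096, 0.069], 'eef_rot': [3.138, -0.0, 1.28], 'force': [-1.537, 1.597, 17.107], 'moment': [0.454, 0.321, 0.052], 'time_s': 13.15}
```

View pics/wrist_d.png

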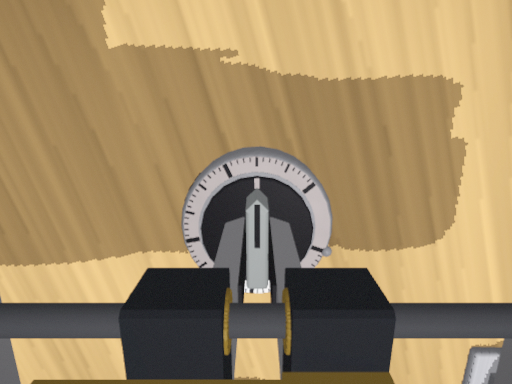

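The pointer stands at the 50 mark (257,160). Now I unload, release and rise.

Emit:
apply_moves(deltas=[[255, 0, 0, 0.05, 0, 0, 0], [255, 0, 0, 0.05, 0, 0, 0], [255, 0, 0, 0, 0, 0, 0]], grip_force=15)

```text
time_s: 13.55
ee_pos: [0.5165, -0.0959, 0.0697]
eef_rot: [3.139, -0.0, 1.28]
force: [1.7, 1.4, 8.8]
grip_width: 0.0119
grip_force: 15.0
```

Emit:
apply_moves(deltas=[[215, 0, 0, 0, 0, 0, 0], [205, 0, 0, 0, 0, 0, 0], [190, 0, 0, 0, 0, 0, 0], [170, 0, 0, 0, 0, 0, 0], [150, 0, 0, 0, 0, 0, 0], [120, 0, 0, 0.3, 0, 0, 0], [100, 0, 0, 1, 0, 0, 0]])

```text
time_s: 14.25
ee_pos: [0.5152, -0.0957, 0.0816]
eef_rot: [-3.14, 0.0, 1.28]
force: [0.3, 0.4, 0.3]
grip_width: 0.0515
grip_force: 0.0
```

Emit:
apply_moves(deltas=[[60, 0, 0, 2, 0, 0, 0], [0, 0, 0, 2.6, 0, 0, 0], [0, 0, 0, 2.6, 0, 0, 0], [0, 0, 0, 2.6, 0, 0, 0], [0, 0, 0, 2, 0, 0, 0], [0, 0, 0, 0, 0, 0, 0], [0, 0, 0, 0, 0, 0, 0]])

```text
time_s: 14.95
ee_pos: [0.5155, -0.0958, 0.1998]
eef_rot: [3.141, -0.0, 1.28]
force: [-0.2, -0.5, 0.7]
grip_width: 0.0938
grip_force: 0.0
```

```bash
python3 chk.py e; python3 - <<'E'
from h import *
c=np.load("pics/wrist_e.npz");u=proj(c["K"],c["pose"],[.5165,-.0963,.042])[0];x0,y0=(u-55).astype(int);print(x0,y0)
cv2.imwrite("pics/ec.png",cv2.resize(c["img"][y0:y0+110,x0:x0+110],(594,594),interpolation=cv2.INTER_CUBIC)[:,:,::-1])
E
```

```text
{'ee_pos': [0.515, -0.096, 0.2], 'eef_rot': [3.141, -0.0, 1.28], 'force': [-0.183, -0.474, 0.707], 'moment': [-0.006, 0.004, -0.034], 'time_s': 14.95}
202 124
```

View pics/ec.png

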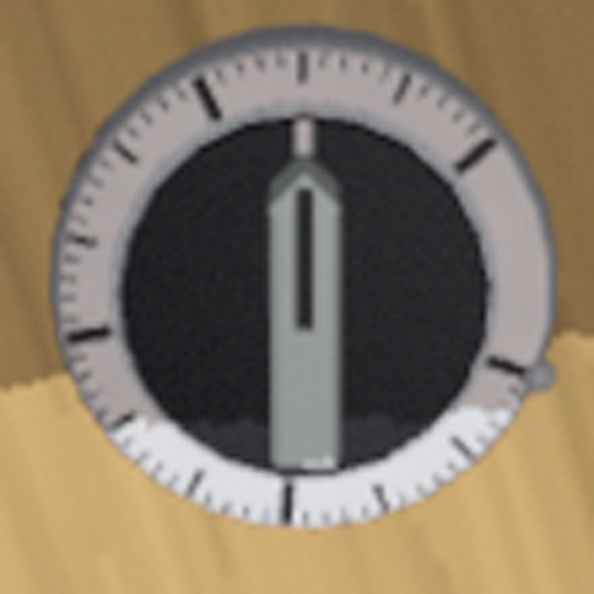

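The pointer (304,165) and its disc line (304,135) stand on the 50 mark (303,67). The bead is at (541,376), so the case has barely moved. The robot is clear, so I hand in.

```bash
python3 -c "
from h import *
c=np.load('pics/wrist_e.npz');print(cast(c['K'],c['pose'],np.array((541,376))/5.4+[201.6,123.6],.036))
from station import ctrl
print(ctrl.hand_in())"
```

```text
[[ 0.55473466 -0.12428296  0.036     ]]
the job is handed in; nothing more can be done
None
```

The job is handed in: I wound the knob to about 5.41 rad, past the 60 mark, then back to the 50 minute mark and let go; by the last wrist picture the case's rim bead had moved about 2 mm or less, and the hand-in returned no verdict.

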